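Load a notched shear blade into the welding fixture

TASK

Take the shear blade with the orange grip and lay it flat on the welding fixture's bed, its notch over the brass locating pin and its notched edge flush against the fence along its whole length; the pin's place along the fence has to be found by feel, so keep the pressure on the fixture light, like a fingertip's push. Then slide the keeper by its black knob fully over the end of the blade and let go. Leave everything else on the table where it is.

Things in the scene. Friction and masses are not known exactly. Their poses are not given: they have to be found in the camera images.
- blade_grip (a point): Blade to load: steel plate 100 x 44 x 6 mm (x, y, z), flat, loose, 0.2 to 0.33 kg, with an upright ORANGE grip rib on its middle, 40 mm long (x), 12 wide (y), top 36 mm above the plate's underside. Point: inside the rib, 8 mm below its top, 28 mm above the underside, blade centre; x along the blade, y to the notched edge, z up. Pinch the rib across its width, fingertips clear of the plate.
- blade_notch (a point): Mouth of the blade's only notch: middle of its +y long edge, half-way through the plate (22 mm in +y from the rib's middle, 3 mm above the underside); axes as blade_grip. The notch is square, open at this edge, 11 mm wide (x) and 12 mm deep (towards -y).
- fixture: Welding fixture screwed to the table: dark base 214 x 90 mm, aluminium bed. Origin on the table under the middle of the seat; x along the fence towards the keeper, y towards the fence, z up. Flat bed on springs (gives 5 N/mm, up to 5 mm): top at z = 30 mm, x -65 to +65, y -40 to +22 mm. Pressing the blade on any of it with more than 20 N does damage.
- fence_mid (a point): Middle of the fence's face at bed level (fixture x 0, y +22, z 30 mm). The fence is a straight wall along x, as long as the bed, 7 mm above the bed. Fence and pin sit together on a sprung cross-slide: pushed towards +y they give about 5 N per mm, up to 6 mm, and spring back. Seated, the blade lies flat, x and y along the fixture's, notch over the pin, notched edge touching this face, its middle at fixture y = 0.
- pin_slot (a point): Middle of the pin's black slot, on the bed (fixture x 0, y +16, z 30 mm). One upright brass pin, 8 mm across, 8 mm above the bed, stands in it, 6 mm off the fence; its x is set anew each time from -10 to +10 mm of here and NOT reported: find it by feel (or see it). With the notch elsewhere, the pin stops the blade with its edge 10 mm short of the fence.
- keeper (a joint): Keeper slide: 0 open, 0.037 m fully closed (towards the fixture's -x); starts at 0 to 0.006, about 3 N friction, stays where it is left. Its steel tongue, 24 mm wide about y = 0, has its tip at fixture x = 70 mm minus the value, underside 8.5 mm and top 14.5 mm above the bed: 2.5 mm over a seated blade's plate. Must be open while the blade is laid in.
- keeper_knob (a point): Point on the keeper's black square knob, 16 x 16 mm, 18 mm below its top, 26 mm above the blue carriage it stands on, 70 mm above the table; moves with the keeper (at fixture x = 122 mm minus the slide value, y = 0); axes as the fixture's. Pinch it across y and slide it, or push it, towards the fixture's -x.
- blank_grip (a point): A blade of the same size and shape but without a notch and with a BLUE grip rib (same point on it as blade_grip); lies beside the right one, to be left alone.
- ring_mid (a point): Clear plastic ring, 84 mm outside, 60 mm inside, 18 mm tall, at its centre; leave alone.
- jar_mid (a point): Amber jar, 60 mm wide, 75 mm tall, at its centre; leave alone.
- driver_mid (a point): Screwdriver lying flat, about 190 mm long, point at its origin near the middle; leave alone.
- brush_mid (a point): Brush lying flat, about 170 mm long, point at its origin near the middle; leave alone.
- can_mid (a point): Grey can, 56 mm wide, 100 mm tall, at its centre; leave alone.
- gauge_mid (a point): Brass plug gauge, 32 mm wide, 50 mm tall, upright, at its centre; leave alone.
Mind the look-alikes: they are no part of the job. What is shaped like the fixture but green is not meant.

How it is judged:
By the outcome, as a careful person would: the job done as asked, in the order asked, and still so for the second after the job is handed in, with the robot touching nothing.
It also fails if it takes over 54 s, if anything falls off the work surface, if the arm or the gripper's body presses on something with over 40 N, if the wrist force passes 120 N, or if a joint passes its speed limit or range.

ROBOT

A 6-joint arm with a two-finger parallel gripper is mounted at the origin on the work surface. World frame = base frame: x ahead of the robot, y to its left, z up, the work surface at z = 0. Lengths are in m, angles in degrees, forces in N, time in s.
With the tool pointing down it reaches from about 0.4 to 0.825 m from the base axis. Payload 7 kg.
Tool frame: the origin (TCP) lies at the centre of the arm's flange, where the gripper is bolted on; the fingertips stand 178 mm ahead of it and the grasp point (between the pads) lies 159 mm ahead of it (ctrl.hold_point_z is the distance from the TCP to the grasp point, in m); z points along the fingers, y is the line along which they close (so a half turn about z gives the same grasp; the last joint's range is limited). The gripper opens to 88 mm and grips with 3 to 60 N. Pads are 19 mm wide; open, the fingers measure 130 mm over their backs; the gripper's body (78 mm by 193 mm) begins 47 mm behind the grasp point.
Start: joints at [-50.3, 20.546, 0.682, 0, -70.136, -16.507], TCP at [0.266, -0.62, 0.405] pointing down, gripper open.
Joint ranges: [-176.03, 176.03], [-82.01, 121.73], [-58.28, 71.71], [-173.87, 95.51], [-174.79, -0.11], [-173.66, 173.66]. Speed limits (degrees/s): [136.94, 136.94, 172.46, 180, 180, 180].

INTERFACE

Orientations are given as [roll, pitch, yaw] about the fixed x, y, z axes, in that order (R = Rz(yaw) Ry(pitch) Rx(roll)).
In Python, from plant import ctrl gives the robot as it stands.
- The arm moves only by the shell command python3 -m inch 'ROWS'. ROWS is JSON, one flat list of numbers, 7 for each row, row after row: the closure, from 0 (fully open) to 1 (shut), then the shift along the tool's x, y, z in mm, then the turn, a rotation vector about the tool's x, y, z in degrees. In form: [hand, x, y, z, wx, wy, wz, hand, x, y, z, wx, wy, wz, ...]. A call has 1 to 5 rows; each row is the pose to reach, as a shift and turn from the pose commanded when the call began, along the tool's axes at that moment; what a row does not reach only later rows make up. A row lasts 1/10 s, in which the tool goes at most 50 mm and 8.59 degrees, less where a joint would pass 70% of its speed; a pose out of reach is approached as far as the arm can. A call with a gripper value outside its range is refused whole. The fingers move at their own pace and stop on an object; the grip force is fixed at half the most. Time passes only in rows, so rows that repeat a pose let the fingers close. It gives the time, the measured TCP pose, the force, the opening and the grip force at its end, in the units of the state.
- ctrl.get_obs(): the state, without advancing time (a new reading comes with each control period).
- ctrl.snapshot(name): name is "scene" or "top" or "wrist"; returns a dict with "frame" (420x560x3 uint8, red, green, blue), "K" (3x3 intrinsics, pixels), "R" (3x3) and "t" (3): a world point X has camera coordinates R X + t. Camera axes: x right, y down, z forward; pixel columns grow to the right and rows downward; lengths in m; the calibration is good to about 2 mm. The wrist camera is an equidistant fisheye: a pixel r from the principal point sees the ray r / f radians off the axis. A picture is of the moment at which its call begins. There is no depth.
- ctrl.close_job(): hands the job in; it is judged then, once.
Trained networks look in a picture, given as the dict that the camera call returned (one of the last four; its "shot" number tells which), for a name from the list of things; names that differ only in an ending like _2 or _b are one class to them, and where a whole thing is asked for, a point or a joint stands for the part that bears it (a point fixed in the world has none). Each returns a list of dicts, best first, with "p" (0 to 1); they miss things now and then, are a little off and sometimes report something else, mostly with a low value. They report only what shows in the picture. A call takes as long as a camera call. They do not tell look-alikes from the thing itself.
- ctrl.recognise(picture, thing): "location" ([x, y, z] in m, in world coordinates, good to about 4 mm: the middle of the surface that is visible of it).
- ctrl.trace(picture, thing): "pixels" (420x560 bool, what is visible of it).
- ctrl.mark_of(picture, thing): "location" ([x, y, z] in m, in world coordinates, good to about 4 mm: a listed point, or the origin of a listed thing).
The state is a dict: "clock": time; "joint_pos": joint angles; "qvel": joint speeds; "tau": joint torques, N m; "tool_pos": TCP position; "orientation": TCP orientation; "force": force on the tool from outside, world axes, zero at the start; "moment": the same for the moment, N m; "opening": finger opening in m; "gripper_force": force on a finger pad.
Only numpy, scipy, OpenCV 4.12 (cv2) and the standard library are available. Lean on these libraries where they do the work, as an engineer would, in place of code of your own. Each camera call takes 0.05 s, during which the arm holds its last target. There are 200 camera calls.

## Working session

There is one attempt and no reset: what is moved stays moved. The work goes in short steps, Python scripts to look and compute and a shell command to move; the robot and the scene stay as the last step left them, time stands still between calls to the robot, and variables do not carry over. Pictures are saved under pics/ and viewed, at most 10 in all, crops included, and the job is handed in when it is done.

```bash
mkdir -p pics; ls; cat > h.py <<'E'
import numpy as np, cv2
from plant import ctrl
from scipy.spatial.transform import Rotation as Ro
def save(s,n): cv2.imwrite('pics/'+n+'.png',s['frame'][:,:,::-1])
def proj(s,X,fish=False):
    c=s['R']@np.array(X)+s['t']; K=s['K']
    if fish:
        r=np.hypot(c[0],c[1]);th=np.arctan2(r,c[2]);d=c[:2]/r*th
    else: d=c[:2]/c[2]
    return K[0,0]*d[0]+K[0,2],K[1,1]*d[1]+K[1,2]
def ray(s,px,z,fish=False):
    K=s['K'];d=np.array([(px[0]-K[0,2])/K[0,0],(px[1]-K[1,2])/K[1,1]])
    if fish:
        r=np.hypot(*d);v=np.array([*(d/r*np.sin(r)),np.cos(r)])
    else: v=np.array([*d,1])
    v=s['R'].T@v;o=-s['R'].T@s['t']
    return o+v*(z-o[2])/v[2]
def pose():
    o=ctrl.get_obs();return np.array(o['tool_pos']),Ro.from_euler('xyz',o['orientation'],degrees=True),o
E
python3 - <<'E'
from h import *
for n in ('top','scene'):
    s=ctrl.snapshot(n);save(s,n+'0');print(n,s['K'][0,0],-s['R'].T@s['t'])
    for t in ('blade_grip','blade_notch','blank_grip','fixture','fence_mid','pin_slot','keeper_knob','keeper'):
        print(t,[(np.round(d['location'],3).tolist(),round(d['p'],2),np.round(proj(s,d['location'])).tolist()) for d in ctrl.mark_of(s,t)[:3]])
print(ctrl.get_obs())
E
```

```text
pics
top 484.70053544895285 [0.2888159  0.10946844 1.54868352]
blade_grip [([0.454, -0.183, 0.026], 0.6, [364.0, 227.0])]
blade_notch [([0.475, -0.195, 0.004], 0.97, [366.0, 221.0])]
blank_grip [([0.615, -0.194, 0.028], 0.91, [365.0, 177.0])]
fixture [([0.333, 0.614, -0.0], 0.72, [112.0, 271.0]), ([0.502, 0.174, 0.002], 0.71, [251.0, 215.0]), ([0.736, -0.124, 0.023], 0.47, [342.0, 142.0])]
fence_mid [([0.352, 0.62, 0.03], 0.95, [107.0, 264.0]), ([0.527, 0.178, 0.028], 0.87, [250.0, 206.0]), ([0.36, -0.397, 0.01], 0.71, [431.0, 256.0])]
pin_slot [([0.518, 0.18, 0.034], 0.83, [249.0, 209.0]), ([0.344, 0.62, 0.03], 0.81, [107.0, 267.0])]
keeper_knob [([0.371, 0.497, 0.07], 0.72, [144.0, 257.0]), ([0.518, 0.061, 0.072], 0.58, [287.0, 206.0])]Traceback (most recent call last):
  File "<stdin>", line 5, in <module>
ValueError: it knows: blade_grip, blade_notch, blank_grip, brush_mid, can_mid, driver_mid, fence_mid, fixture, gauge_mid, jar_mid, keeper_knob, pin_slot, ring_mid
```

```bash
python3 - <<'E'
from h import *
s=ctrl.snapshot('scene');save(s,'scene0')
for t in ('blade_grip','blade_notch','blank_grip','fixture','fence_mid','pin_slot','keeper_knob'):
        print(t,[(np.round(d['location'],3).tolist(),round(d['p'],2),np.round(proj(s,d['location'])).tolist()) for d in ctrl.mark_of(s,t)[:3]])
o=ctrl.get_obs();print(o['tool_pos'],o['orientation'],o['opening'],o['clock'])
E
```

```text
blade_grip [([0.455, -0.187, 0.034], 0.58, [235.0, 172.0])]
blade_notch [([0.475, -0.189, 0.002], 0.55, [231.0, 182.0]), ([0.524, 0.179, 0.029], 0.52, [300.0, 232.0])]
blank_grip [([0.608, -0.198, 0.03], 0.67, [197.0, 190.0])]
fixture [([0.333, 0.617, -0.002], 0.91, [477.0, 285.0]), ([0.504, 0.178, 0.002], 0.73, [304.0, 236.0]), ([0.518, 0.178, 0.028], 0.43, [301.0, 231.0])]
fence_mid [([0.525, 0.178, 0.028], 0.68, [299.0, 232.0]), ([0.356, 0.62, 0.03], 0.68, [477.0, 282.0])]
pin_slot [([0.52, 0.176, 0.026], 0.8, [300.0, 232.0])]
keeper_knob [([0.52, 0.063, 0.073], 0.73, [272.0, 202.0]), ([0.371, 0.497, 0.071], 0.59, [433.0, 249.0])]
[ 0.26580724 -0.62042567  0.40467036] [-1.79999807e+02  1.03814082e-03 -1.56806158e+02] 0.08749477926245283 0.8
```

View pics/top0.png

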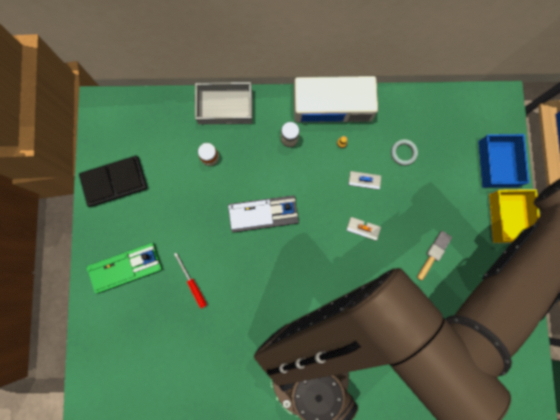

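The top view shows the real fixture (white bed, dark base) at about (263,214), with its keeper to the right at (288,208). The green copy is at (124,267), the orange blade at (364,228) and the blue blank at (366,180).

```bash
cat >> h.py <<'E'
def go(p,yaw):
    P,R,o=pose(); T=Ro.from_euler('xyz',[180,0,yaw],degrees=True)
    print('mm',np.round(R.inv().apply(np.array(p)-P)*1000,1),'rot',np.round((R.inv()*T).as_rotvec(degrees=True),2))
E
python3 -c "
from h import *
go([.454,-.185,.30],-109)"
```

```text
mm [-344.5  326.1  104.7] rot [ -0.     0.   -47.81]
```

```bash
R='-344,326,105,0,0,-47.8'; python3 -m inch '[0,-344,326,105,0,0,-47.8,0,-344,326,105,0,0,-47.8,0,-344,326,105,0,0,-47.8,0,-344,326,105,0,0,-47.8,0,-344,326,105,0,0,-47.8]'; python3 -c "
from h import *
go([.454,-.185,.30],-109)"
```

```text
clock: 1.3
tool_pos: [0.3629, -0.3946, 0.3505]
orientation: [-180.0, -0.0, -113.5]
force: [1.3, 0.8, 0.7]
opening: 0.0875
gripper_force: 0.0
mm [-228.6    0.    50.4] rot [-0.04 -0.01 -4.49]
```

```bash
python3 -m inch '[0,-228,0,50,0,0,-4.5,0,-228,0,50,0,0,-4.5,0,-228,0,50,0,0,-4.5,0,-228,0,50,0,0,-4.5,0,-228,0,50,0,0,-4.5]'; python3 - <<'E'
from h import *
s=ctrl.snapshot('wrist');save(s,'w1')
for t in ('blade_grip','blade_notch','blank_grip'):
    print(t,[(np.round(d['location'],4).tolist(),round(d['p'],2),np.round(proj(s,d['location'],1)).tolist()) for d in ctrl.mark_of(s,t)[:3]])
m=ctrl.trace(s,'blade_grip')
hsv=cv2.cvtColor(s['frame'],cv2.COLOR_RGB2HSV)
mm=((hsv[...,0]>5)&(hsv[...,0]<22)&(hsv[...,1]>150)&(hsv[...,2]>80)).astype('uint8')
n,l,st,c=cv2.connectedComponentsWithStats(mm)
for i in range(1,n):
    if st[i,4]>60: print(st[i],c[i],ray(s,c[i],.036,1), cv2.minAreaRect(np.argwhere(l==i)[:,::-1].astype('float32')))
E
```

```text
clock: 1.8
tool_pos: [0.4554, -0.1853, 0.3004]
orientation: [-180.0, 0.0, -109.2]
force: [0.7, -0.6, 0.3]
opening: 0.0875
gripper_force: 0.0
blade_grip [([0.4517, -0.1845, 0.0329], 0.88, [279.0, 215.0])]
blade_notch [([0.4757, -0.1947, 0.0044], 0.93, [249.0, 203.0])]
blank_grip [([0.6076, -0.1971, 0.0297], 0.65, [115.0, 254.0])]
[270 184  16  55 716] [276.95949721 210.68715084] [ 0.45207076 -0.1890339   0.036     ] ((277.5, 211.0), (54.0, 15.0), 90.0)
[107 273  21  47 433] [114.57967667 295.17551963] [ 0.62757544 -0.16022289  0.036     ] ((116.6103744506836, 296.0393981933594), (18.928388595581055, 46.033329010009766), 3.6913859844207764)
[420 274  20  46 387] [432.36434109 297.        ] [ 0.33824239 -0.05645961  0.036     ] ((429.84906005859375, 296.4716796875), (45.1749153137207, 18.722936630249023), 88.09085083007812)
[ 246  317  267   37 2366] [387.11496196 339.79923922] [ 0.3916498  -0.02390179  0.036     ] ((379.535888671875, 339.5341796875), (17.19182014465332, 268.2105407714844), 83.9229507446289)
[389 397  11  23  93] [396.04301075 407.52688172] [0.39590376 0.09964455 0.036     ] ((395.6121826171875, 407.5902099609375), (23.754898071289062, 7.161039352416992), 69.775146484375)
```

View pics/w1.png

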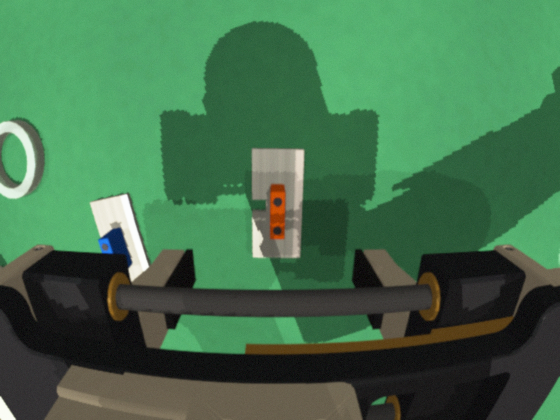

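The wrist view shows the orange rib upright at about (277,211), square to the fingers. The notch is on the left edge at about (252,203). The blade is aligned, so I go down and grasp.

```bash
python3 -c "
from h import *
go([.452,-.187,.190],-109.2)"
```

```text
mm [  0.2   2.8 110.8] rot [-0.01 -0.   -0.09]
```

```bash
python3 -m inch '[0,0,3,40,0,0,0,0,0,3,80,0,0,0,0,0,3,105,0,0,0,0,0,3,110,0,0,0,0,0,3,110,0,0,0]'; python3 -m inch '[1,0,0,0,0,0,0,1,0,0,0,0,0,0,1,0,0,0,0,0,0,1,0,0,0,0,0,0,1,0,0,0,0,0,0]'
```

```text
clock: 2.55
tool_pos: [0.4516, -0.1877, 0.1904]
orientation: [179.9, -0.0, -109.4]
force: [0.1, 0.1, 0.5]
opening: 0.0877
gripper_force: 0.0
clock: 3.05
tool_pos: [0.4519, -0.1867, 0.1911]
orientation: [-180.0, 0.0, -109.3]
force: [0.1, 0.2, 0.2]
opening: 0.053
gripper_force: 0.0
```

```bash
python3 -m inch '[1,0,0,0,0,0,0,1,0,0,0,0,0,0,1,0,0,0,0,0,0,1,0,0,0,0,0,0,1,0,0,0,0,0,0]'; python3 -m inch '[1,0,0,0,0,0,0,1,0,0,0,0,0,0,1,0,0,-10,0,0,0,1,0,0,-50,0,0,0,1,0,0,-100,0,0,0]';python3 - <<'E'
from h import *
s=ctrl.snapshot('wrist');save(s,'w2')
go([.45,-.185,.3],-109.2)
for t in ('blade_grip','blade_notch'):
    print(t,[(np.round(d['location'],4).tolist(),round(d['p'],2),np.round(proj(s,d['location'],1)).tolist()) for d in ctrl.mark_of(s,t)[:3]])
go([.487,.172,.32],-81.5)
E
```

```text
clock: 3.55
tool_pos: [0.4518, -0.1868, 0.1905]
orientation: [180.0, -0.0, -109.3]
force: [0.5, -0.8, -0.5]
opening: 0.0129
gripper_force: 0.0
clock: 4.05
tool_pos: [0.4507, -0.1867, 0.2904]
orientation: [179.7, -0.1, -109.4]
force: [2.1, -0.1, -2.5]
opening: 0.0117
gripper_force: 30.0
mm [-1.   4.2 -0.1] rot [-0.47  0.02 -0.02]
blade_grip []
blade_notch [([0.4703, -0.1957, 0.1039], 0.67, [235.0, 256.0])]
mm [-350.    86.2  -25.5] rot [-4.300e-01  2.000e-02 -2.781e+01]
```

View pics/w2.png

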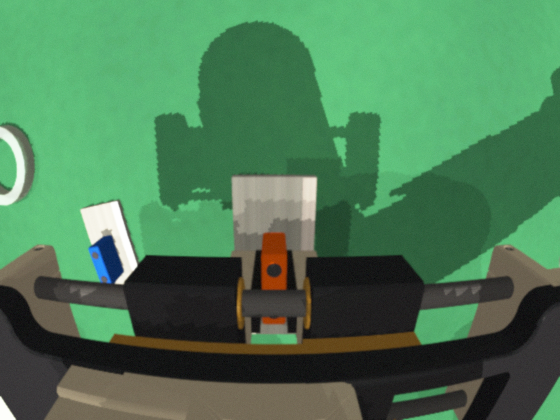

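Grasp confirmed: the rib is between the pads and the plate's far end is at rows 177–250. Next I move to beside the fixture for a close look.

```bash
python3 - <<'E'
from h import *
P,R,o=pose();s=ctrl.snapshot('wrist')
for px in [(274.5,177),(233,177),(317,177)]:
  X=ray(s,px,P[2]-.1845,1);print(R.inv().apply(X-P)*1000)
go([.440,.166,.33],-81.5)
E
python3 -m inch '[1,-337,40,-37,0,0,-27.8,1,-337,40,-37,0,0,-27.8,1,-337,40,-37,0,0,-27.8,1,-337,40,-37,0,0,-27.8,1,-337,40,-37,0,0,-27.8]'
python3 -c "
from h import *
go([.440,.166,.33],-81.5)"
```

```text
[ 47.36624734  -0.2537057  184.40526071]
[ 47.45532836 -21.80559252 184.55852708]
[ 47.47747951  21.80714303 184.24794047]
mm [-329.   127.9  -37.7] rot [ -0.2    0.04 -27.85]
clock: 4.75
tool_pos: [0.5052, 0.0575, 0.3166]
orientation: [179.8, -0.0, -81.5]
force: [1.5, -0.2, -2.7]
opening: 0.0118
gripper_force: 30.0
mm [-117.    48.4  -13.4] rot [ 0.16 -0.03  0.03]
```

```bash
python3 -m inch '[1,-117,48,-13,0,0,0,1,-117,48,-13,0,0,0,1,-117,48,-13,0,0,0,1,-117,48,-13,0,0,0,1,-117,48,-13,0,0,0]'; python3 - <<'E'
from h import *
s=ctrl.snapshot('wrist');save(s,'w3')
go([.440,.166,.33],-81.5)
for t in ('fixture','fence_mid','pin_slot','keeper_knob','blade_notch'):
    print(t,[(np.round(d['location'],4).tolist(),round(d['p'],2),np.round(proj(s,d['location'],1)).tolist()) for d in ctrl.mark_of(s,t)[:2]])
E
```

```text
clock: 5.25
tool_pos: [0.4405, 0.1647, 0.3296]
orientation: [179.9, -0.1, -81.4]
force: [-0.3, -1.2, -2.5]
opening: 0.012
gripper_force: 30.0
mm [-1.9  0.6 -0.3] rot [ 0.11 -0.07 -0.  ]
fixture []
fence_mid [([0.5263, 0.1778, 0.0263], 0.66, [180.0, 204.0])]
pin_slot [([0.5221, 0.1826, 0.0305], 0.94, [183.0, 211.0])]
keeper_knob [([0.5174, 0.0639, 0.0687], 0.95, [191.0, 76.0])]
blade_notch [([0.4653, 0.1696, 0.1393], 0.61, [231.0, 258.0])]
```

View pics/w3.png

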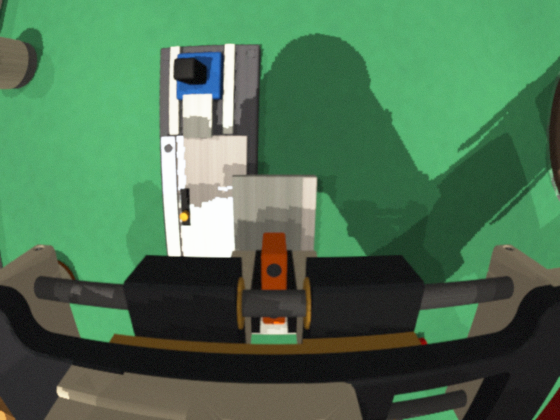

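The wrist view shows the bed with the black slot at (185,190–225) and the brass pin near (184,217). The fence strip is at x≈163–180, and the keeper knob is at (187,70). I'll zoom in for a precise fit.

```bash
python3 - <<'E'
from h import *
s=ctrl.snapshot('wrist')
f=s['frame'][40:260,150:270]
cv2.imwrite('pics/crop3.png',cv2.resize(f[75:220,:90,::-1],None,fx=6,fy=4,interpolation=cv2.INTER_CUBIC)[:580])
E
```

```text
(no output)
```

View pics/crop3.png

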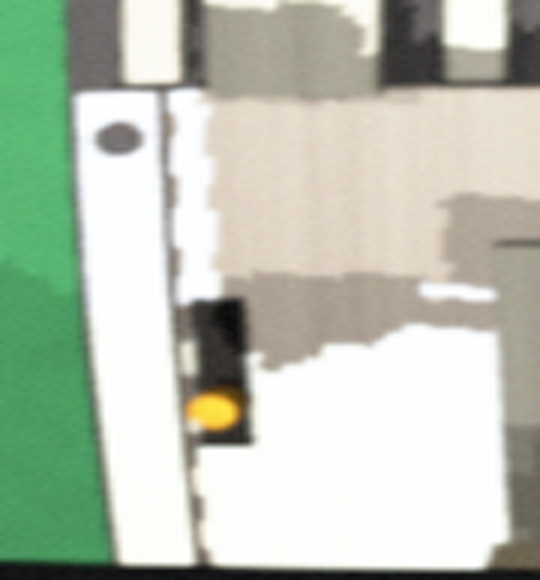

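```bash
python3 - <<'E'
from h import *
s=ctrl.snapshot('wrist');P,R,o=pose()
f=lambda X,Y,z: ray(s,(150+X/6,115+Y/4),z,1)
pts=dict(fa=f(164,95,.037),fm=f(180,330,.037),fb=f(195,560,.037),slTR=f(246,299,.030),slBR=f(252,443,.030),pin=f(214,411,.038),corner=f(76,92,.037))
for k,v in pts.items(): print(k,np.round(v*1000,1),np.round(R.inv().apply(v-P)*1000,1))
d=pts['fb']-pts['fa'];print('yaw',np.degrees(np.arctan2(-d[1],-d[0])),s['R'])
X=ray(s,(274.5,177),P[2]-.1845,1);print(R.inv().apply(X-P)*1000)
E
```

```text
fa [532.8 115.3  37. ] [ 61.3 -83.3 293.5]
fm [525.9 167.4  37. ] [  8.8 -84.2 293.5]
fb [520.6 223.6  37. ] [-47.7 -87.2 293.4]
slTR [517.9 160.8  30. ] [ 14.1 -75.3 300.5]
slBR [514.5 195.3  30. ] [-20.5 -76.9 300.5]
pin [519.2 185.3  38. ] [-10.  -80.1 292.5]
corner [546.3 116.   37. ] [ 62.6 -96.9 293.5]
yaw -83.61058311976545 [[-0.98947011 -0.14472916  0.00154238]
 [-0.13791919  0.94603747  0.29324291]
 [-0.04389995  0.28994237 -0.95603672]]
[ 4.78319726e+01 -6.73136910e-02  1.84512028e+02]
```

```bash
python3 -m inch '[1,-9,-30,0,0,0,2,1,-9,-50,-0,0,0,2,1,-9,-50,50,0,0,2,1,-9,-50,90,0,0,2,1,-9,-50,103,0,0,2]'; python3 -m inch '[1,0,0,0,0,0,0,1,0,0,0,0,0,0]'; python3 - <<'E'
from h import *
s=ctrl.snapshot('wrist');save(s,'w4')
P,R,o=pose();print(o['moment'])
E
```

```text
clock: 6.15
tool_pos: [0.4882, 0.1792, 0.2236]
orientation: [179.7, -0.2, -83.6]
force: [-0.2, -0.8, -2.8]
opening: 0.0118
gripper_force: 30.0
clock: 6.35
tool_pos: [0.4899, 0.1808, 0.2281]
orientation: [-180.0, -0.0, -83.5]
force: [0.8, 0.6, -1.2]
opening: 0.0119
gripper_force: 30.0
[0.06332853 0.0957682  0.01777471]
```

View pics/w4.png

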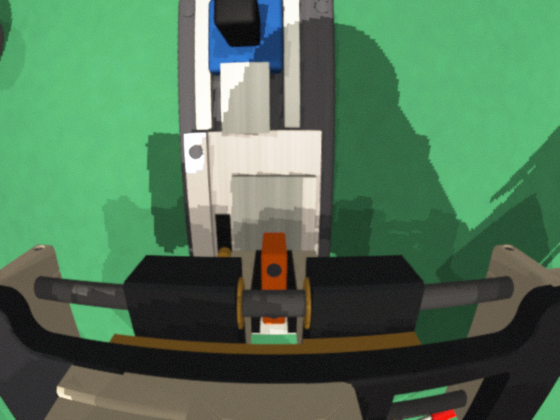

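The plate is low over the bed, its edge at column 232 next to the slot (222,215–245). The fence's inner edge runs from (208,132) to (214,250). I'll fit that edge for the yaw.

```bash
python3 - <<'E'
from h import *
s=ctrl.snapshot('wrist');P,R,o=pose()
g=cv2.cvtColor(s['frame'],cv2.COLOR_RGB2GRAY).astype(float)
H=cv2.cvtColor(s['frame'],cv2.COLOR_RGB2HSV)
A=[];B=[];C=[]
for r in range(140,212,4):
    w=g[r,200:222]; d=np.argmin(w[4:18])+4; A.append(ray(s,(200+d,r),.037,1))
    gr=np.diff(g[r,222:242]); c=np.argmin(gr) ; 
    if r>182: B.append(ray(s,(222.5+c,r),P[2]-.1845,1))
    if r<212: gr=np.diff(g[r,310:340]); C.append(ray(s,(310.5+np.argmin(gr),r),.030,1))
for n,L in (('fence',A),('blade',B),('bedR',C)):
    T=R.inv().apply(np.array(L)-P)*1000
    q=cv2.fitLine(T[:,:2].astype('float32'),cv2.DIST_HUBER,0,.01,.01).ravel();sl=q[1]/q[0]
    print(n,'slope deg',np.degrees(np.arctan(sl)),'y at x=0',q[3]-sl*q[2], np.round(T[:,1],1))
m=(H[...,0]>12)&(H[...,0]<32)&(H[...,1]>140)
yy,xx=np.nonzero(m[235:256,212:236]);print('pin px',len(xx),xx.min()+212,xx.max()+212,yy.min()+235)
sl=(g[200:256,219:227].mean(1));print(sl.round())
E
```

```text
fence slope deg -0.9068564 y at x=0 -34.63511 [-35.6 -35.6 -35.7 -35.8 -35.3 -35.4 -35.5 -35.6 -35.7 -35.2 -35.3 -35.4
 -35.5 -35.1 -35.2 -35.3 -34.9 -35. ]
blade slope deg -1.4786688 y at x=0 -22.176384 [-23.  -23.1 -23.7 -23.8 -22.8 -22.9 -22.9]
bedR slope deg -0.54899496 y at x=0 26.720516 [26.  26.1 26.1 26.2 26.2 26.3 26.4 26.4 26.5 26.6 26.1 26.1 26.2 26.3
 26.4 26.5 26.6 26.1]
pin px 117 218 231 245
[220. 219. 219. 213. 196. 178. 171. 172. 172. 171. 172. 164. 132.  75.
  33.  16.  17.  17.  17.  16.  18.  17.  18.  16.  18.  18.  17.  17.
  18.  16.  17.  14.  15.  14.  14.  14.  14.  16.  16.  15.  16.  15.
  14.  18.  19.  22.  40.  56.  67.  71.  76.  84.  92.  96.  94.  92.]
```

```bash
python3 - <<'E'
from h import *
s=ctrl.snapshot('wrist');P,R,o=pose()
for n,px,z in (('slotend',(222,213),.03),('pin far edge',(223,245.5),.038),('bedend',(270,131),.03)):
    print(n,R.inv().apply(ray(s,px,z,1)-P)*1000)
f=s['frame'][195:262,195:285,::-1];cv2.imwrite('pics/crop4.png',cv2.resize(f,None,fx=8,fy=8,interpolation=cv2.INTER_CUBIC))
E
```

```text
slotend [ 23.64119368 -30.83409955 199.14948849]
pin far edge [  6.43968393 -29.97259815 191.17189059]
bedend [ 70.70808541  -2.61704414 199.01771357]
```

View pics/crop4.png

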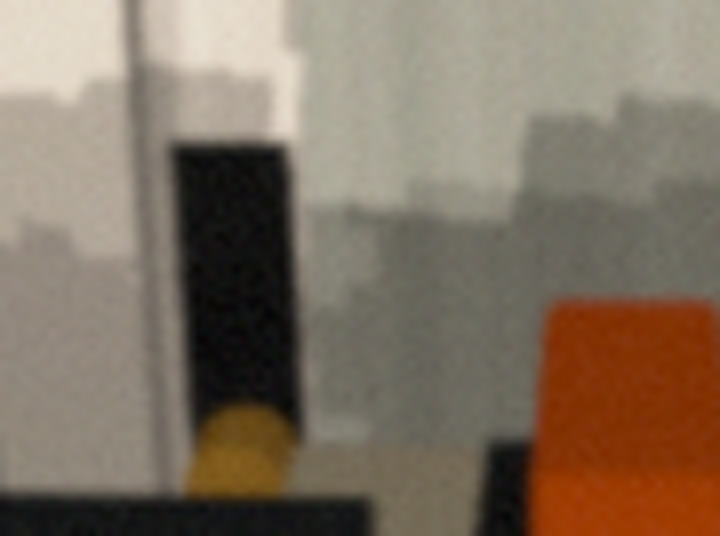

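```bash
python3 - <<'E'
from h import *
s=ctrl.snapshot('wrist');P,R,o=pose()
print('cam in tool',R.inv().apply(-s['R'].T@s['t']-P)*1000)
for z in (.03,.038): print(z,R.inv().apply(ray(s,(225,245.4),z,1)-P)*1000)
# w3 pixels, same camera-tool geometry, TCP z .3296
dz=.3296-P[2]
for Y,z in ((390,.03),(432,.038),(411,.038),(299,.03),(443,.03)): print(Y,R.inv().apply(ray(s,(150+214/6,115+Y/4),z-dz,1)-P)*1000)
E
```

```text
cam in tool [79.97929604 -0.96513682 19.19196706]
0.03 [  2.98194487 -30.18091147 199.10353058]
0.038 [  6.40906483 -28.88052954 191.095742  ]
390 [ -7.55911481 -82.09517951 299.79377831]
432 [-15.07143587 -80.64359283 291.80122615]
411 [-10.03855285 -80.20209442 291.7930835 ]
299 [ 14.07769808 -80.42453363 299.7592764 ]
443 [-20.6015852  -83.23059407 299.81486028]
```

Estimate: the pin is about 1.6 mm further along +x than the notch, and the yaw is over-turned by 0.7°. I correct both and lower onto the bed.

```bash
python3 -m inch '[1,1.6,0,0,0,0,-0.7,1,1.6,0,4,0,0,-0.7,1,1.6,0,6,0,0,-0.7,1,1.6,0,7.5,0,0,-0.7,1,1.6,0,7.5,0,0,-0.7]';  python3 -m inch '[1,0,0,0,0,0,0,1,0,0,0,0,0,0]';python3 -m inch '[1,0,0,1,0,0,0,1,0,0,1,0,0,0,1,0,0,1,0,0,0]'
```

```text
clock: 7.05
tool_pos: [0.4894, 0.1791, 0.2202]
orientation: [180.0, -0.0, -82.8]
force: [-2.9, 0.1, 2.8]
opening: 0.0117
gripper_force: 30.0
clock: 7.25
tool_pos: [0.4894, 0.179, 0.2203]
orientation: [180.0, -0.0, -82.8]
force: [-2.7, -1.5, 2.3]
opening: 0.0119
gripper_force: 30.0
clock: 7.55
tool_pos: [0.4894, 0.179, 0.2195]
orientation: [180.0, -0.0, -82.8]
force: [-3.6, -1.0, 7.0]
opening: 0.012
gripper_force: 30.0
```

```bash
python3 -m inch '[1,0,0,-1,0,0,0,1,0,-2,-1,0,0,0,1,0,-4,-1,0,0,0,1,0,-6,-1,0,0,0,1,0,-6,-1,0,0,0]';  python3 -m inch '[1,0,-1,0,0,0,0,1,0,-2,0,0,0,0,1,0,-2,0,0,0,0]'
```

```text
clock: 8.05
tool_pos: [0.4959, 0.18, 0.2202]
orientation: [-180.0, -0.0, -82.8]
force: [-1.7, -1.3, 3.9]
opening: 0.012
gripper_force: 30.0
clock: 8.35
tool_pos: [0.4976, 0.1801, 0.2201]
orientation: [180.0, -0.0, -82.8]
force: [-3.0, -1.7, 3.7]
opening: 0.0117
gripper_force: 30.0
```

```bash
python3 -m inch '[1,0,-1,0,0,0,0,1,0,-2,0,0,0,0,1,0,-2.5,0,0,0,0,1,0,-2.5,0,0,0,0]';  python3 -m inch '[1,0,-0.7,0,0,0,0,1,0,-0.7,0,0,0,0]';  python3 -m inch '[1,0,-0.7,0,0,0,0,1,0,-0.7,0,0,0,0]';python3 -c "
from h import *
print(pose()[2]['moment'])"
```

```text
clock: 8.75
tool_pos: [0.5001, 0.1805, 0.2202]
orientation: [-180.0, -0.0, -82.8]
force: [-2.1, -0.6, 3.9]
opening: 0.0119
gripper_force: 30.0
clock: 8.95
tool_pos: [0.5007, 0.1805, 0.2202]
orientation: [-180.0, -0.0, -82.8]
force: [-3.3, -1.5, 2.8]
opening: 0.0119
gripper_force: 30.0
clock: 9.15
tool_pos: [0.5014, 0.1807, 0.2202]
orientation: [-180.0, 0.0, -82.8]
force: [-2.5, -1.0, 3.3]
opening: 0.0116
gripper_force: 30.0
[-0.18780133  1.09236145  0.01197496]
```

```bash
for i in 1 2 ; do python3 -m inch '[1,0,-0.7,0,0,0,0,1,0,-0.7,0,0,0,0]' | sed -n '2p;4p';python3 -c "
from h import *
print(pose()[2]['moment'])"; done
```

```text
tool_pos: [0.5021, 0.1807, 0.2202]
force: [-2.0, -1.0, 3.1]
[-0.21527924  1.11331546  0.0295358 ]
tool_pos: [0.5028, 0.1808, 0.2202]
force: [-3.2, 0.3, 3.1]
[-0.19993915  1.12260973  0.03300977]
```

```bash
for i in 1 2 3; do python3 -m inch '[1,0,-0.7,0,0,0,0,1,0,-0.7,0,0,0,0]' | sed -n '2p;4p';python3 -c "
from h import *
print(pose()[2]['moment'])"; done
```

```text
tool_pos: [0.5035, 0.1809, 0.2202]
force: [-2.8, -0.5, 2.6]
[-0.2645301   1.16553356 -0.03272492]
tool_pos: [0.5039, 0.1809, 0.2201]
force: [-4.8, -0.7, 3.1]
[ 0.06101827  1.87611686 -0.0410232 ]
tool_pos: [0.5043, 0.1809, 0.22]
force: [-5.9, 0.2, 5.0]
[ 0.24427223  2.5239231  -0.03212339]
```

```bash
cat > f.py <<'E'
from h import *
o=pose()[2];print(np.round(o['force'],1),np.round(o['moment'],3),np.round(o['tool_pos'],4),np.round(o['orientation'][2],2))
E
python3 -m inch '[1,0,-0.7,0,0,0,0,1,0,-0.7,0,0,0,0]' >/dev/null;python3 f.py
python3 -m inch '[1,0,0,0,0,0,0.5,1,0,0,0,0,0,0.5]' >/dev/null;python3 f.py
python3 -m inch '[1,0,0,0,0,0,-0.5,1,0,0,0,0,0,-0.5]' >/dev/null;python3 f.py
python3 -m inch '[1,0,0,0,0,0,-0.5,1,0,0,0,0,0,-0.5]' >/dev/null;python3 f.py
python3 -m inch '[1,0,0,0,0,0,-0.5,1,0,0,0,0,0,-0.5]' >/dev/null;python3 f.py
python3 - <<'E'
from h import *
s=ctrl.snapshot('wrist')
f=s['frame'][120:262,180:335,::-1];cv2.imwrite('pics/crop5.png',cv2.resize(f,None,fx=4,fy=4,interpolation=cv2.INTER_CUBIC))
E
```

```text
[-8.9  0.2  6.3] [ 0.358  3.112 -0.068] [0.5047 0.1809 0.2199] -82.86
[-7.8  0.8  5.4] [0.41  3.026 0.245] [0.5047 0.1809 0.2199] -83.34
[-7.7  0.7  4.8] [ 0.338  2.981 -0.023] [0.5047 0.1809 0.2199] -82.84
[-7.7 -0.   6.2] [ 0.226  2.912 -0.284] [0.5047 0.1809 0.22  ] -82.37
[-7.  -0.4  5.6] [ 0.068  2.734 -0.327] [0.5048 0.1808 0.2199] -81.88
```

View pics/crop5.png

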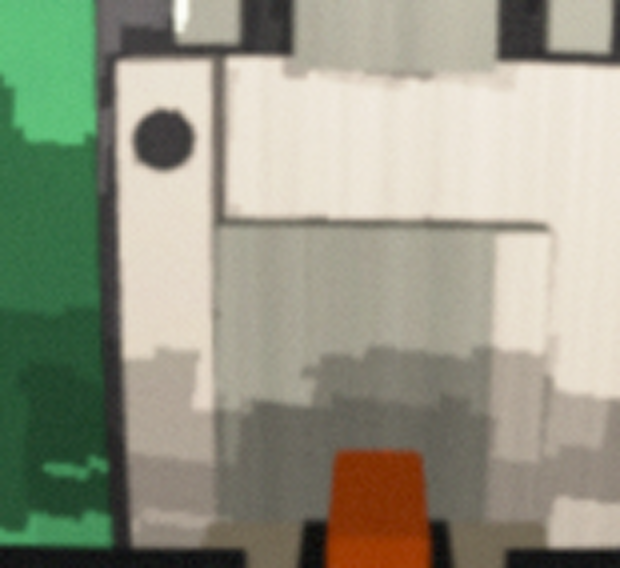

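The moment changes sign symmetrically about −82.85°, so the edge is flush there. The picture agrees: the plate edge lies on the fence line at crop column 215, with no gap. I restore the yaw, ease off the load and release gently.

```bash
python3 -m inch '[1,0,0,0,0,0,1,1,0,0,0,0,0,1,1,0,0.3,-0.8,0,0,1,1,0,0.3,-0.8,0,0,1]' >/dev/null;python3 f.py
python3 -m inch '[0.6,0,0,0,0,0,0,0.6,0,0,0,0,0,0,0.6,0,0,0,0,0,0,0.6,0,0,0,0,0,0,0.6,0,0,0,0,0,0]';python3 f.py
```

```text
[-5.9  0.1  1.4] [ 0.21   2.232 -0.067] [0.5047 0.1809 0.2206] -82.86
clock: 12.1
tool_pos: [0.5054, 0.1812, 0.2211]
orientation: [-180.0, 0.0, -82.8]
force: [-0.2, 0.2, -0.1]
opening: 0.0348
gripper_force: 0.0
[-0.2  0.2 -0.1] [ 0.02   0.084 -0.052] [0.5054 0.1812 0.2211] -82.84
```

```bash
python3 -m inch '[0.6,0,0,-20,0,0,0,0.6,0,0,-60,0,0,0,0.6,0,0,-100,0,0,0,0.6,0,0,-100,0,0,0,0.6,0,0,-100,0,0,0]'; python3 - <<'E'
from h import *
s=ctrl.snapshot('wrist');save(s,'w6')
for t in ('fence_mid','pin_slot','keeper_knob','blade_notch','blade_grip'):
    L=ctrl.mark_of(s,t)[:2]
    print(t,[(np.round(d['location'],4).tolist(),round(d['p'],2),np.round(proj(s,d['location'],1)).tolist()) for d in L])
    if t=='keeper_knob': go([*L[0]['location'][:2],.32],-82.8)
E
```

```text
clock: 12.6
tool_pos: [0.5053, 0.1812, 0.3222]
orientation: [-179.9, 0.1, -82.8]
force: [-0.0, -0.4, -1.8]
opening: 0.0347
gripper_force: 0.0
fence_mid [([0.5285, 0.1773, 0.0287], 0.86, [249.0, 199.0])]
pin_slot [([0.5198, 0.1829, 0.0304], 0.93, [258.0, 206.0])]
keeper_knob [([0.5203, 0.0624, 0.0701], 0.82, [275.0, 59.0])]
mm [ 1.194e+02 -5.000e-01 -1.000e-01] rot [ 0.11 -0.06 -0.05]
blade_notch [([0.5262, 0.1816, 0.0299], 0.95, [251.0, 204.0])]
blade_grip [([0.5043, 0.1837, 0.063], 0.71, [276.0, 221.0]), ([0.5226, 0.1825, 0.029], 0.45, [255.0, 205.0])]
```

View pics/w6.png

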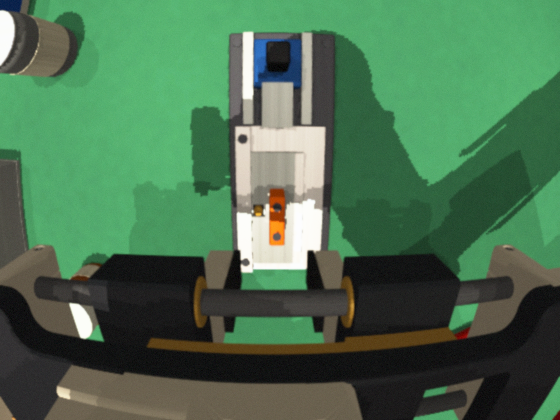

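The wrist view shows the blade seated: the pin sits in the notch at (258,210), the plate edge is on the fence line at column 251, and the keeper knob is at (277,55). I move to the knob and descend.

```bash
python3 -m inch '[0.45,40,0,0,0,0,0,0.45,80,0,0,0,0,0,0.45,119,-0.5,0,0,0,0,0.45,119,-0.5,0,0,0,0,0.45,119,-0.5,0,0,0,0]' | sed -n 2p; python3 -m inch '[0.45,0,0,40,0,0,0,0.45,0,0,80,0,0,0,0.45,0,0,91,0,0,0,0.45,0,0,91,0,0,0]';python3 -m inch '[1,0,0,0,0,0,0,1,0,0,0,0,0,0,1,0,0,0,0,0,0,1,0,0,0,0,0,0,1,0,0,0,0,0,0]'
```

```text
tool_pos: [0.5206, 0.0623, 0.3204]
clock: 13.8
tool_pos: [0.5201, 0.0636, 0.2285]
orientation: [179.8, -0.1, -82.8]
force: [0.4, -0.1, 0.3]
opening: 0.048
gripper_force: 0.0
clock: 14.3
tool_pos: [0.5187, 0.0624, 0.2302]
orientation: [179.8, -0.0, -82.9]
force: [-8.9, 0.5, 8.8]
opening: 0.0156
gripper_force: 30.0
```

```bash
python3 -m inch '[1,0,1.5,0,0,0,0,1,0,1.5,0,0,0,0]' >/dev/null;python3 f.py; python3 -m inch '[1,-2,0,0,0,0,0,1,-5,0,0,0,0,0,1,-8,0,0,0,0,0,1,-8,0,0,0,0,0]' >/dev/null;python3 f.py
```

```text
[-5.3 -2.4  6. ] [-0.436  2.013 -0.107] [0.5183 0.0624 0.2303] -82.86
[-6.2 -2.   6.6] [-0.591  2.296 -0.162] [0.5174 0.0704 0.2302] -82.85
```

```bash
python3 -m inch '[1,-5,1.5,0,0,0,0,1,-10,1.5,0,0,0,0,1,-15,1.5,0,0,0,0,1,-20,1.5,0,0,0,0,1,-20,1.5,0,0,0,0]' >/dev/null;python3 f.py
python3 -m inch '[1,-1.5,0,0,0,0,0,1,-3,0,0,0,0,0,1,-3,0,0,0,0,0]' >/dev/null;python3 f.py;python3 -m inch '[1,-1.5,0,0,0,0,0,1,-3,0,0,0,0,0,1,-3,0,0,0,0,0]' >/dev/null;python3 f.py
```

```text
[-0.1  2.2  4.5] [ 0.384  0.581 -0.21 ] [0.5143 0.0915 0.2303] -82.79
[ 1.6 -0.7  5.2] [-0.463 -0.164 -0.133] [0.514  0.0938 0.2302] -82.82
[ 10.2 -18.5   2.9] [-6.31  -3.272 -0.186] [0.514  0.0946 0.2303] -82.82
```

```bash
python3 -m inch '[0.5,0,0,0,0,0,0,0.5,0,0,0,0,0,0,0.5,0,0,0,0,0,0,0.5,0,0,0,0,0,0,0.5,0,0,0,0,0,0]'|tail -3; python3 -m inch '[0.5,0,0,-40,0,0,0,0.5,0,0,-80,0,0,0,0.5,0,0,-100,0,0,0,0.5,0,0,-100,0,0,0,0.5,0,0,-100,0,0,0]'|sed -n 1,2p;python3 - <<'E'
from h import *
s=ctrl.snapshot('wrist');save(s,'w7')
c=cv2.resize(s['frame'][90:300,200:360,::-1],None,fx=2.8,fy=2.8,interpolation=cv2.INTER_CUBIC);cv2.imwrite('pics/w7c.png',c)
for t in ('fence_mid','keeper_knob','pin_slot','blade_grip'): print(t,[(np.round(d['location'],4).tolist(),round(d['p'],2)) for d in ctrl.mark_of(s,t)[:2]])
E
```

```text
force: [-0.1, 0.3, -0.3]
opening: 0.0436
gripper_force: 0.0
clock: 17.0
tool_pos: [0.5131, 0.0965, 0.3302]
fence_mid [([0.5269, 0.1786, 0.0302], 0.83)]
keeper_knob [([0.5118, 0.0921, 0.0719], 0.76)]
pin_slot [([0.5202, 0.1842, 0.0289], 0.97)]
blade_grip [([0.5011, 0.184, 0.0629], 0.76)]
```

View pics/w7.png

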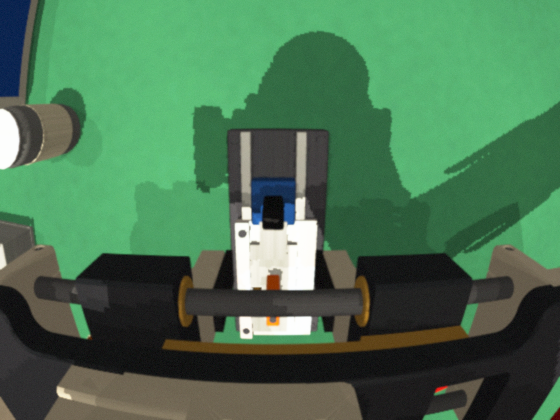

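```bash
python3 -c "
from plant import ctrl
print(ctrl.close_job())"
```

```text
the job is handed in; nothing more can be done
None
```

I handed the job in at about 17 s: the orange-grip blade lies on the bed with its notch over the pin and its edge flush on the fence. The keeper is pushed to its stop over the blade's end, and the arm is lifted clear; no verdict came back.

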